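# Tally a cast frame and hold it over the optical gauge

## Robot

A 6-joint arm with a two-finger parallel gripper is mounted at the origin on the work surface. World frame = base frame: x ahead of the robot, y to its left, z up, the work surface at z = 0. Lengths are in m, angles in rad, forces in N, time in s.
With the tool pointing down it reaches from about 0.35 to 0.95 m from the base axis. Payload 17.4 kg.
Tool frame: the origin (TCP) lies on the centre line of the jaws, within the pads' length; the fingertips stand 11 mm ahead of it and the grasp point (between the pads) lies 8 mm behind it (tip_extent is the distance from the TCP to the fingertips, in m); z points along the fingers, y is the direction in which the jaws open and shut (so a half turn about z gives the same grasp; the last joint's range is limited). The gripper opens to 93 mm and grips with 3 to 60 N. Pads are 15 mm wide; open, the fingers measure 128 mm over their backs; the gripper's body (75 mm by 188 mm) begins 65 mm behind the grasp point.
Start: joints at [-1.251, 0.116, 1.442, -0, 1.584, -0.038], TCP at [0.236, -0.632, 0.23] pointing down, gripper open.
Joint ranges: [-2.83, 2.83], [-0.83, 2.19], [0.07, 2.5], [-1.14, 4.28], [0.01, 3], [-2.97, 2.97]. Speed limits (rad/s): [1.89, 1.89, 2.22, 3.14, 3.14, 3.14].

## Interface

Orientations are given as a unit quaternion [x, y, z, w].
In Python, from station import * gives the robot as it stands. The module is installed in compiled form; this text tells all that it offers.
- The arm moves only by the tool arm_command, never from a script. Its argument "series" is a list of rows, each a list of 3 entries, a list of its own where there are three numbers: the closure, from 0 (fully open) to 1 (shut), then the shift along the tool's x, y, z in m, then the turn, a rotation vector about the tool's x, y, z in rad. A call has 1 to 12 rows; each row shifts and turns the pose as measured when the row begins, along the tool's axes as they then stand; what a row does not reach is not made up. A row lasts 1/10 s, in which the tool goes at most 50 mm and 8.59 degrees, less where a joint would pass 70% of its speed; a pose out of reach is approached as far as the arm can. A call is refused whole if a number of a shift passes 0.05 or a number of a turn 0.15, either way. A call with a gripper value outside its range is refused whole. The fingers move at their own pace and stop on an object; the grip force is fixed at half the most. Time passes only in rows, so rows that do not move let the fingers close. It gives the time, the measured TCP pose, the force and the opening at its end, in the units of the state.
- observe(): the state, without advancing time (a new reading comes with each control period).
- camera(name): name is "side" or "top"; returns a dict with "img" (400x640x3 uint8, red, green, blue), "camera_matrix" (3x3 intrinsics, pixels), "distortion" ([k1, k2, p1, p2, k3] as OpenCV has them; the pictures are not rectified), "camera_from_world" (4x4, takes a point from world to camera coordinates). Camera axes: x right, y up, looking along -z (the intrinsics and any distortion apply to the point x, -y, -z); pixel columns grow to the right and rows downward; lengths in m; the calibration is good to about 2 mm. A picture is of the moment at which its call begins. There is no depth.
- hand_in(): hands the job in, once; it reports no verdict.
Trained networks look in the newest picture that a camera, given by its name, has taken for a name from the list of things; names that differ only in an ending like _2 or _b are one class to them, and where a whole thing is asked for, a point or a joint stands for the part that bears it (a point fixed in the world has none). Each returns a list of dicts, best first, with "conf" (0 to 1); they miss things now and then, are a little off and sometimes report something else, mostly with a low value. They report only what shows in the picture. A call takes as long as a camera call. They do not tell look-alikes from the thing itself.
- recognise(camera, name): "at" ([x, y, z] in m, in world coordinates, good to about 4 mm: the middle of the surface that is visible of it).
- cut_out(camera, name): "mask" (400x640 bool, what is visible of it).
- place_of(camera, name): "at" ([x, y, z] in m, in world coordinates, good to about 4 mm: a listed point, or the origin of a listed thing).
The state is a dict: "time_s": time; "q": joint angles; "joint_vel": joint speeds; "joint_torque": joint torques, N m; "eef_pos": TCP position; "ee_rot": TCP orientation; "wrist_force": force on the tool from outside, world axes, zero at the start; "wrist_torque": the same for the moment, N m; "finger_gap": opening from 0.0 (shut) to 1.0 (fully open).
Only numpy, scipy, OpenCV 4.12 (cv2) and the standard library are available. Lean on these libraries where they do the work, as an engineer would, in place of code of your own. Each camera call takes 0.05 s, during which the arm holds its last target.

## Task

Count the next piece: swing the tally counter's red-pinned lever all the way to its stop and let it spring back. Then pick the silver frame up from the pink mat by its upright black grip, carry it over the rack of standing frames (over the rack itself, not round its ends, touching nothing there) and hold it level about 10 mm above the gauge's lit glass window, centred on the window with their long sides lined up. Finish while still holding it there: nothing may ever touch the gauge, and the bottle, tape roll and screwdriver stay where they are.

Things in the scene. Friction and masses are not known exactly. Their poses are not given: they have to be found in the camera images.
- counter: Green tally counter, fixed to the bench: a box 66 x 66 x 46 mm high, with a steel lever on top. Origin at the centre of its underside, z up. It stands at the left or the right of the rack, beyond the mat or gauge.
- lever_axis (a point): Point on the vertical pivot axis of the counter's lever (over the centre of the green box), 76 mm above the bench, the same height as lever_pin.
- lever_pin (a point): Centre line of the upright red pin (12 mm diameter) at the end of the counter's lever, 50 mm out from the pivot axis and 12 mm below the pin's top (top 88 mm above the bench). The pin stands free from 55 mm up; the flat lever arm below it lies 49 to 55 mm above the bench and runs from the pin to the pivot, where a hub (30 mm diameter) reaches 57 mm. The point's x axis points from the pivot outward along the lever.
- lever_arm (a joint): Angle of the counter's lever, rad: 0 at rest, 1.0 at its stop, growing counter-clockwise seen from above. At rest the lever points, in the counter's frame, 0.5 rad short of -x (on the +y side), at the stop 0.5 rad past it. A spring pulls it back to 0: about 1 N at the pin at rest, 2.6 N at the stop.
- frame_grip (a point): The loose workpiece (0.11 to 0.22 kg): a silver rectangular frame 130 x 60 x 14 mm lying flat, with a black carrier plate across its middle and an upright black grip block, 50 mm long (frame x) x 16 mm thick (frame y), blue band near the top, reaching from 12 to 62 mm above the underside. The point is on the grip's centre line, 40 mm above the frame's underside. x along the frame's long sides, z up.
- frame_under (a point): Centre of the underside of the same workpiece, 40 mm straight below frame_grip; x along the long sides, z up.
- mat: Pink foam mat 170 x 110 x 6 mm fixed on the bench, on which the workpiece starts; origin at the centre of its underside, x along its long side.
- gauge_glass (a point): Centre of the pale lit window (130 x 60 mm with a black border, flush) in the top of the grey optical gauge, a fixed block 170 x 120 x 42 mm high. The point lies on the glass surface; x along the window's long side, z up. The gauge stands on the other side of the rack from the mat.
- rack: Fixed blue rack 280 x 56 mm with eight silver frames standing on edge in it, 100 mm high in all; origin at the centre of its underside, x along its length (which runs away from the robot), y across it. It stands between mat and gauge.
- bottle: Bystander: white bottle with blue cap, 52 mm diameter, 130 mm high, standing loose; origin at the centre of its underside. It stands at the other side of the rack from the counter.
- tape: Bystander: yellow tape roll, 90 mm diameter, 24 mm high, lying loose at one side; origin at the centre of its underside.
- driver: Bystander: wooden-handled screwdriver lying loose on the bench beyond the rack's far end.
Not all that is in view belongs to the job. What is shaped like the part that bears gauge_glass but blue is not meant.

How it is judged:
On the way, in this order (a step that is already met when the one before it is completed fails the run):
1. the counter's lever is swung to its stop (value of joint lever_arm above 0.93 rad).
2. the lever is released and has sprung back (value of joint lever_arm below 0.1 rad and contact force between counter and anything else below 0.2 N), for 0.1 s.
3. the frame is gripped and carried above the height of the rack (height (world z) of frame_grip above 0.142 m and contact force between the fingers and frame above 1 N).
At the end, for the whole second after the job is handed in: Frame held still and level (0.10 rad) by the gripper, underside 3 to 20 mm above the glass, centre within 10 mm of the window's centre, long sides within 0.14 rad of the window's (either way round); nothing touches the gauge; lever back below 0.1 rad (z of frame_under in the frame of gauge_glass between 0.003 and 0.02 m and horizontal distance between frame_under and gauge_glass below 0.01 m and angle between the x axis of frame_under and the x axis of gauge_glass, either way round below 0.14 rad and angle between frame_under's own z axis and vertical below 0.1 rad and linear speed of frame below 0.02 m/s and contact force between the fingers and frame above 1 N and contact force between gauge and anything else below 0.1 N and value of joint lever_arm below 0.1 rad); the arm keeps its last pose, push and grip.
It fails at once if something touches the gauge (contact force between gauge and anything else above 0.5 N).
It fails at once if something touches the rack (contact force between rack and anything else above 0.5 N).
It fails at once if the frame is taken round an end of the rack, or across it lower than its top (y of frame_grip in the frame of rack between -0.02 and 0.02 m and (height (world z) of frame_grip below 0.138 m or x of frame_grip in the frame of rack above 0.15 m or x of frame_grip in the frame of rack below -0.15 m)).
It fails at once if a bystander is moved by more than 20 mm (distance of any of bottle, tape, driver from where it was at the start of the episode above 0.02 m).
It also fails if it takes over 70 s, if anything falls off the work surface, if the arm or the gripper's body presses on something with over 40 N, if the wrist force passes 120 N, or if a joint passes its speed limit or range.

## Working session

There is one attempt and no reset: what is moved stays moved. The work goes in short steps, Python scripts to look and compute and a tool call to move; the robot and the scene stay as the last step left them, time stands still between calls to the robot, and variables do not carry over. Pictures are saved under pics/ and viewed, and the job is handed in when it is done.

Besides the shell and the picture viewer there is one more tool, called by a JSON object that holds its "op" and its "data", one argument or row to a line. arm_command: Moves the arm, as the interface text tells. Its arguments: {"type":"object","properties":{"series":{"type":"array","items":{"type":"array"}}},"required":["series"]}

```bash
mkdir -p pics; python3 - <<'E'
from station import *
import cv2,numpy as np
s=observe()
for k,v in s.items(): print(k,np.round(v,4).tolist())
for c in ("side","top"):
    d=camera(c); cv2.imwrite(f"pics/{c}0.png",d["img"][:,:,::-1])
    print(c,d["camera_matrix"],d["distortion"],np.round(d["camera_from_world"],4).tolist())
    for n in "counter lever_axis lever_pin frame_grip frame_under mat gauge_glass rack bottle tape driver".split():
        print(n,[(np.round(r["at"],4).tolist(),round(r["conf"],2)) for r in place_of(c,n)])
E
```

```text
time_s 0.0
q [-1.2508, 0.1165, 1.4423, 0.0, 1.584, -0.0378]
joint_vel [-0.0009, 0.0022, 0.0012, -0.0009, -0.0005, -0.0006]
joint_torque [-0.0009, -72.1254, -62.2607, 0.078, 0.0239, -0.0001]
eef_pos [0.2363, -0.6321, 0.2289]
ee_rot [0.984, 0.1779, -0.0001, -0.0006]
wrist_force [0.5239, 0.4464, 0.6307]
wrist_torque [-0.0261, -0.0055, 0.0199]
finger_gap 0.9999
side [[496.81703941   0.         320.86250337]
 [  0.         496.81703941 199.2987803 ]
 [  0.           0.           1.        ]] [-0.07497064  0.          0.          0.          0.        ] [[-0.8639, -0.5032, 0.0204, 0.4849], [0.3014, -0.4841, 0.8215, -0.2027], [-0.4035, 0.7158, 0.5699, -1.5153], [0.0, 0.0, 0.0, 1.0]]
counter [([0.6486, 0.1588, 0.0048], 0.98)]
lever_axis [([0.645, 0.1605, 0.0751], 0.73)]
lever_pin [([0.6134, 0.1924, 0.0756], 0.46)]
frame_grip [([0.5003, 0.2891, 0.0471], 0.66)]
frame_under [([0.5048, 0.2966, 0.0091], 0.68)]
mat [([0.4963, 0.2826, -0.0014], 0.81)]
gauge_glass [([0.4663, -0.2611, 0.0446], 0.76), ([0.2167, -0.2938, 0.0422], 0.5)]
rack [([0.5441, -0.0088, 0.0017], 0.8)]
bottle [([0.6398, -0.199, -
[... 399 characters left out ...]
 0.0, 0.0, 1.0]]
counter [([0.4694, -0.2533, 0.0419], 0.72), ([0.6453, 0.1587, 0.0012], 0.7)]
lever_axis [([0.5036, 0.2925, 0.0458], 0.71), ([0.645, 0.1552, 0.0743], 0.61)]
lever_pin [([0.608, 0.1942, 0.0726], 0.71)]
frame_grip [([0.5041, 0.293, 0.0494], 0.84)]
frame_under [([0.5041, 0.2969, 0.0024], 0.75)]
mat [([0.4954, 0.2831, -0.0009], 0.82)]
gauge_glass [([0.4685, -0.2553, 0.0429], 0.9), ([0.2194, -0.293, 0.0396], 0.83)]
rack [([0.5453, -0.0076, 0.0002], 0.7)]
bottle [([0.6375, -0.1955, -0.0016], 0.7), ([0.4937, 0.284, 0.0023], 0.33), ([0.5436, -0.007, -0.0011], 0.16)]
tape [([0.5426, -0.0061, -0.0017], 0.73), ([0.6699, 0.3879, -0.0001], 0.61)]
driver [([0.7903, 0.0766, -0.0029], 0.73)]
```

View pics/side0.png

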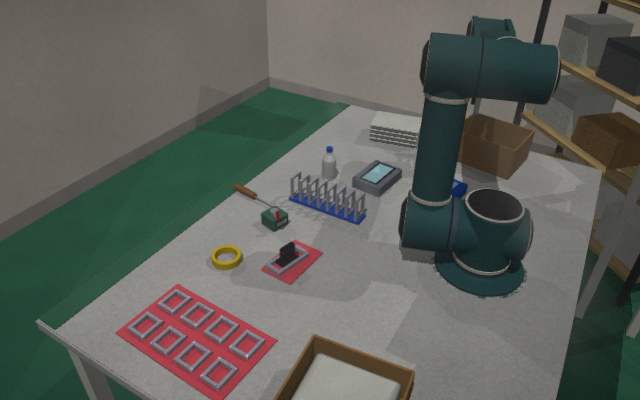

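View pics/top0.png

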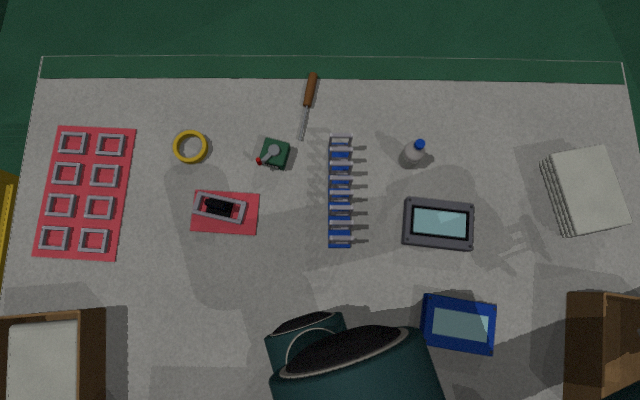

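Candidates: the workpiece is the frame with a black grip on the small pink mat, top (220,207); the look-alikes are the eight small frames on the large pink sheet (85,190) and the frames in the rack (347,190). The gauge is the grey one at (438,222); the look-alike is the blue block at (460,322). The counter is at (273,153), with the red pin at (258,161).

```bash
cat > h.py <<'E'
from station import *
import cv2,numpy as np
def rays(d,px):
    K=np.array(d["camera_matrix"]);D=np.array(d["distortion"])
    u=cv2.undistortPoints(np.array(px,float).reshape(-1,1,2),K,D)[:,0]
    T=np.array(d["camera_from_world"]);R=T[:3,:3];t=T[:3,3]
    return -R.T@t,(np.c_[u[:,0],-u[:,1],-np.ones(len(u))])@R
def plane(d,px,z):
    o,r=rays(d,px); return o+r*((z-o[2])/r[:,2])[:,None]
def proj(d,P):
    T=np.array(d["camera_from_world"]);P=np.atleast_2d(P)@T[:3,:3].T+T[:3,3]
    return cv2.projectPoints((P*[1,-1,-1]).reshape(-1,1,3),np.zeros(3),np.zeros(3),np.array(d["camera_matrix"]),np.array(d["distortion"]))[0][:,0]
def box(d,m,z):
    ys,xs=np.nonzero(m); P=plane(d,np.c_[xs,ys],z)
    (c,wh,a)=cv2.minAreaRect((P[:,:2]*1000).astype(np.float32))
    if wh[0]<wh[1]: wh=wh[::-1];a+=90
    a=(a+90)%180-90
    return np.round(c,1),np.round(wh,1),round(a,1)
E
python3 - <<'E'
from h import *
for c in ("top","side"):
    d=camera(c); im=d["img"]
    for n,z in (("frame_grip",.013),("gauge_glass",.042),("mat",.006),("rack",.05),("lever_pin",.076),("counter",.046)):
        for r in cut_out(c,n)[:2]:
            print(c,n,round(r["conf"],2),r["mask"].sum(),np.argwhere(r["mask"]).mean(0)[::-1].round(1),box(d,r["mask"],z))
    x0,y0,w,h=((180,100,320,160) if c=="top" else (200,130,220,165))
    cv2.imwrite(f"pics/{c}_c1.png",cv2.resize(im[y0:y0+h,x0:x0+w,::-1],None,fx=2.5 if c=="top" else 3.5,fy=2.5 if c=="top" else 3.5,interpolation=cv2.INTER_CUBIC))
    hsv=cv2.cvtColor(im,cv2.COLOR_RGB2HSV)
    # red pin
    P=proj(d,[[.61,.193,.08]])[0].astype(int); print(P)
    sub=hsv[P[1]-12:P[1]+12,P[0]-12:P[0]+12]
    m=((sub[...,0]<8)|(sub[...,0]>172))&(sub[...,1]>150)
    print("red",m.sum(),np.argwhere(m).mean(0)[::-1]+P-12, np.argwhere(m).min(0)[::-1]+P-12,np.argwhere(m).max(0)[::-1]+P-12)
E
```

```text
top frame_grip 0.57 1054 [218.6 206.7] (array([506.9, 297.8]), array([135.2,  62.6]), 77.5)
top gauge_glass 0.94 3478 [437.5 223.6] (array([ 464. , -254.2]), array([179.5, 124.7]), 83.5)
top gauge_glass 0.7 3859 [458.2 324. ] (array([ 222.5, -287.3]), array([180.1, 121.4]), 80.8)
top mat 0.82 1810 [228.8 214.8] (array([496.1, 284.3]), array([176.8, 114.5]), 87.4)
top rack 0.88 2567 [339.5 191.8] (array([549.1, -11.6]), array([293.3,  63.8]), -0.8)
top lever_pin 0.72 2754 [339.4 191.8] (array([542.2,  -9.1]), array([290.7,  63.2]), -0.8)
top lever_pin 0.61 224 [268.9 153.7] (array([627., 168.]), array([69.5, 29.9]), -48.7)
top counter 0.55 769 [274.2 153.3] (array([642.4, 157.2]), array([75.9, 75.7]), 76.0)
[257 160]
red 27 [258.25925926 160.88888889] [256 158] [261 164]
side frame_grip 0.8 720 [287.2 258. ] (array([516.9, 293.5]), array([142.5,  89.5]), 80.1)
side gauge_glass 0.79 1131 [376.7 178.2] (array([ 454.9, -232.9]), array([221.2, 145.5]), 82.3)
side gauge_glass 0.71 219 [458.8 189.1] (array([ 168.5, -318.8]), array([119.6,  49.7]), -79.5)
side mat 0.64 563 [299.8 264.6] (array([492.5, 287.2]), array([175.6, 104.5]), 86.2)
side rack 0.92 1882 [327.8 199.6] (array([552.2, -14. ]), array([337.7, 180.3]), -0.2)
side rack 0.57 708 [296. 265.] (array([468.8, 328.6]), array([167.1, 106.2]), 87.2)
side lever_pin 0.65 62 [274.1 213.2] (array([624.3, 195.5]), array([54.6, 22.5]), -55.6)
side counter 0.74 524 [273.6 218.4] (array([634.4, 180.2]), array([113.1,  98.1]), -18.4)
side counter 0.7 391 [328.5 163.5] (array([ 664. , -233.4]), array([260. ,  50.6]), -59.9)
[277 213]
red 26 [277.15384615 215.03846154] [276 211] [278 220]
```

View pics/top_c1.png

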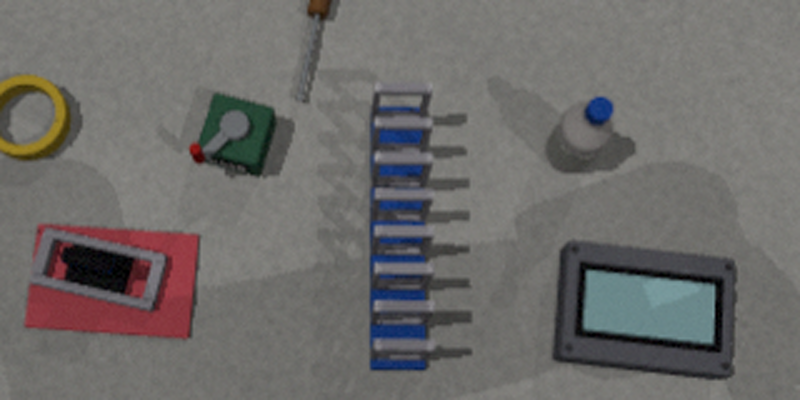

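View pics/side_c1.png

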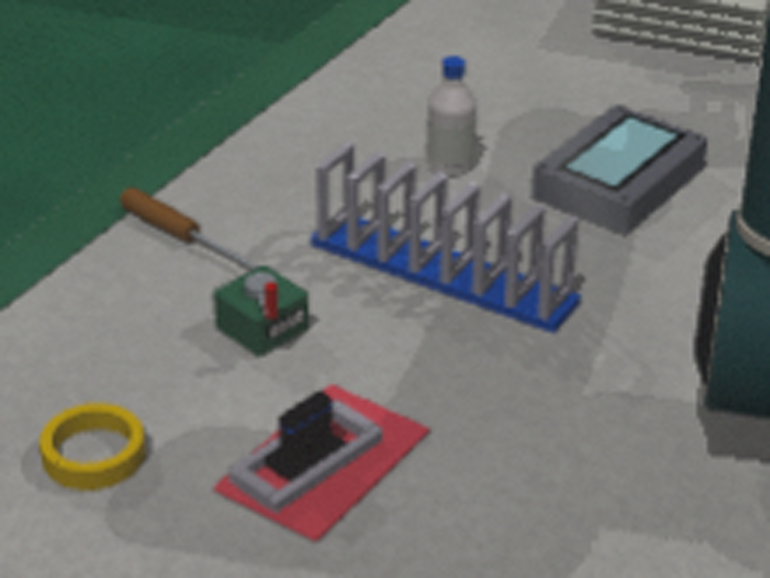

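```bash
cat > fit.py <<'E'
from h import *
from scipy.optimize import minimize
def boxpts(lx,ly,z0,z1):
    return np.array([[a*lx/2,b*ly/2,z] for a in(-1,1) for b in(-1,1) for z in (z0,z1)])
def sil(d,parts,p,S=8):
    m=np.zeros((400*S//2,640*S//2),np.uint8); c,s=np.cos(p[2]),np.sin(p[2])
    R=np.array([[c,-s,0],[s,c,0],[0,0,1]])
    for B in parts:
        q=(proj(d,B@R.T+[p[0],p[1],0])+.5)*S/2
        cv2.fillConvexPoly(m,np.int32(cv2.convexHull(np.float32(q))*16),255,shift=4)
    return cv2.resize(m,(640,400),interpolation=cv2.INTER_AREA)/255.
def fit(views,parts,p0):
    def f(p):
        return sum(1-(np.minimum(a:=sil(d,parts,p),m).sum()/np.maximum(a,m).sum()) for d,m in views)
    r=minimize(f,p0,method="Nelder-Mead",options=dict(initial_simplex=[p0,*(np.array(p0)+np.diag([.01,.01,.1]))],xatol=1e-4,fatol=1e-4))
    return np.round(r.x,4),np.degrees(r.x[2]).round(1),round(r.fun/len(views),3)
E
python3 - <<'E'
from fit import *
D={};M={}
for c in("top","side"):
    D[c]=camera(c)
    for n in("frame_grip","gauge_glass","counter","rack","mat"):
        rs=cut_out(c,n)
        exp={"frame_grip":[.503,.293,.03],"gauge_glass":[.467,-.256,.02],"counter":[.647,.159,.03],"rack":[.545,-.008,.05],"mat":[.496,.283,0]}[n]
        e=proj(D[c],[exp])[0]
        rs=[r for r in rs if np.hypot(*(np.argwhere(r["mask"]).mean(0)[::-1]-e))<15]
        if rs: M[c,n]=rs[0]["mask"].astype(float)
    # cyan glass
    hsv=cv2.cvtColor(D[c]["img"],cv2.COLOR_RGB2HSV)
    e=proj(D[c],[[.467,-.256,.042]])[0].astype(int)
    m=np.zeros((400,640)); sl=np.s_[e[1]-25:e[1]+25,e[0]-40:e[0]+40]
    m[sl]=((hsv[sl][...,0]>75)&(hsv[sl][...,0]<105)&(hsv[sl][...,1]>40)&(hsv[sl][...,2]>90)); M[c,"glass"]=m
    print(c,"glass",m.sum(),box(D[c],m,.042))
parts={"frame_grip":([boxpts(.13,.06,.006,.02),boxpts(.05,.016,.018,.068)],[.503,.293,1.35]),
"gauge_glass":([boxpts(.17,.12,0,.042)],[.467,-.256,1.46]),
"glass":([boxpts(.12,.05,.042,.0421)],[.467,-.256,1.46]),
"counter":([boxpts(.066,.066,0,.046)],[.647,.159,-.25]),
"mat":([boxpts(.17,.11,0,.006)],[.496,.283,1.52]),
"rack":([boxpts(.28,.056,0,.1)],[.545,-.008,0.])}
for n,(pt,p0) in parts.items():
    v=[(D[c],M[c,n]) for c in D if (c,n) in M]
    for k in ([v] if len(v)<2 else [v,v[:1],v[1:]]): print(n,*fit(k,pt,p0))
E
```

```text
top glass 1238.0 (array([ 466.5, -257.9]), array([129.9,  60.2]), 84.0)
side glass 306.0 (array([ 469.5, -263.2]), array([133.1,  62.2]), 83.8)
frame_grip [0.5069 0.2976 1.3373] 76.6 0.161
frame_grip [0.5064 0.298  1.3437] 77.0 0.173
frame_grip [0.509  0.2967 1.3466] 77.2 0.128
gauge_glass [ 0.4684 -0.2576  1.4711] 84.3 0.075
gauge_glass [ 0.4675 -0.2564  1.4572] 83.5 0.041
gauge_glass [ 0.4721 -0.2644  1.4651] 83.9 0.074
glass [ 0.4683 -0.259   1.453 ] 83.3 0.227
glass [ 0.4657 -0.2575  1.5003] 86.0 0.214
glass [ 0.4688 -0.2595  1.4725] 84.4 0.242
counter [ 0.6505  0.1585 -0.2672] -15.3 0.11
counter [ 0.6488  0.1591 -0.2741] -15.7 0.107
counter [ 0.6525  0.1566 -0.2429] -13.9 0.104
mat [0.4972 0.2847 1.5127] 86.7 0.472
mat [0.4974 0.2849 1.5099] 86.5 0.423
mat [0.4964 0.2848 1.5166] 86.9 0.52
rack [ 0.5452 -0.0095 -0.0009] -0.1 0.147
rack [ 0.5429 -0.0096 -0.0019] -0.1 0.115
rack [ 0.5492 -0.0108 -0.0347] -2.0 0.174
```

{"op": "arm_command", "data": {
  "series": [
    [0.6,[0,0,0],[0,0,0.122]],
    [0.6,[0,0,0],[0,0,0.122]],
    [0.6,[0,0,0],[0,0,0.122]],
    [0.6,[0,0,0],[0,0,0.122]],
    [0.6,[0,0,0],[0,0,0.122]],
    [0.6,[0.008,-0.049,0],[0,0,0]],
    [0.6,[0.008,-0.049,0],[0,0,0]],
    [0.6,[0.008,-0.049,0],[0,0,0]],
    [0.6,[0.008,-0.049,0],[0,0,0]],
    [0.6,[0.008,-0.049,0],[0,0,0]],
    [0.6,[0.008,-0.049,0],[0,0,0]]
  ]
}}

```text
time_s: 3.6
eef_pos: [0.3622, -0.3614, 0.2275]
ee_rot: [0.99, -0.142, -0.0, -0.001]
wrist_force: [0.4, 0.0, 0.3]
finger_gap: 0.395
```

{"op": "arm_command", "data": {
  "series": [
    [0.6,[0.007,-0.049,0],[0,0,0]],
    [0.6,[0.007,-0.049,0],[0,0,0]],
    [0.6,[0.007,-0.049,0],[0,0,0]],
    [0.6,[0.007,-0.049,0],[0,0,0]],
    [0.6,[0.007,-0.049,0],[0,0,0]],
    [0.6,[0.007,-0.049,0],[0,0,0]],
    [0.6,[0.007,-0.049,0],[0,0,0]],
    [0.6,[0.007,-0.049,0],[0,0,0]],
    [0.6,[0.007,-0.049,0],[0,0,0]],
    [0.6,[0.007,-0.049,0],[0,0,0]],
    [0.6,[0.007,-0.049,0],[0,0,0]]
  ]
}}

```text
time_s: 4.7
eef_pos: [0.586, 0.1415, 0.2316]
ee_rot: [0.99, -0.143, 0.004, -0.0]
wrist_force: [0.6, -1.2, 0.4]
finger_gap: 0.402
```

{"op": "arm_command", "data": {
  "series": [
    [0.6,[0.005,-0.028,0.04],[0,0,0]],
    [0.6,[0.005,-0.028,0.03],[0,0,0]],
    [0.6,[0,0,0],[0,0,0]]
  ]
}}

```text
time_s: 5.0
eef_pos: [0.614, 0.2001, 0.16]
ee_rot: [0.99, -0.14, 0.005, -0.001]
wrist_force: [-0.5, -0.4, -1.2]
finger_gap: 0.403
```

```bash
python3 - <<'E'
from h import *
print(observe()["eef_pos"])
for c,(x0,y0,w,h) in (("top",(200,100,160,120)),("side",(200,150,160,120))):
    d=camera(c); cv2.imwrite(f"pics/{c}2.png",cv2.resize(d["img"][y0:y0+h,x0:x0+w,::-1],None,fx=4,fy=4,interpolation=cv2.INTER_CUBIC))
    for n in("lever_pin","lever_axis"): print(c,n,[(np.round(r["at"],4).tolist(),round(r["conf"],2)) for r in place_of(c,n)])
E
```

```text
[0.61399802 0.2001487  0.16002205]
top lever_pin []
top lever_axis []
side lever_pin [([0.6097, 0.1951, 0.0786], 0.67)]
side lever_axis [([0.6467, 0.1608, 0.0743], 0.84), ([0.7907, 0.0769, 0.004], 0.35)]
```

View pics/side2.png

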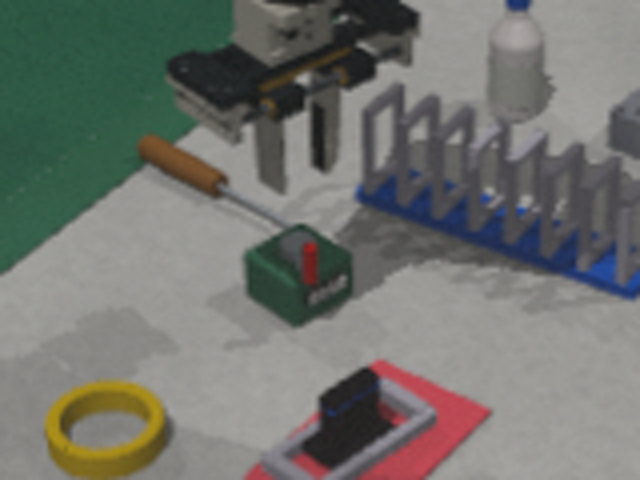

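{"op": "arm_command", "data": {
  "series": [
    [0.6,[-0.001,0.006,0.03],[0,0,0]],
    [0.6,[0,0,0.03],[0,0,0]],
    [0.6,[0,0,0.025],[0,0,0]],
    [0.6,[0,0,0],[0,0,0]]
  ]
}}

```text
time_s: 5.7
eef_pos: [0.6156, 0.1886, 0.0855]
ee_rot: [0.99, -0.144, 0.013, -0.004]
wrist_force: [0.0, -0.4, -0.1]
finger_gap: 0.405
```

```bash
python3 - <<'E'
from h import *
print(observe()["eef_pos"],observe()["wrist_force"])
for c,(x0,y0,w,h) in (("side",(200,150,160,120)),):
    d=camera(c); cv2.imwrite(f"pics/{c}3.png",cv2.resize(d["img"][y0:y0+h,x0:x0+w,::-1],None,fx=4,fy=4,interpolation=cv2.INTER_CUBIC))
E
```

```text
[0.61558719 0.18857998 0.08548366] [ 0.04076328 -0.3750397  -0.05794325]
```

View pics/side3.png

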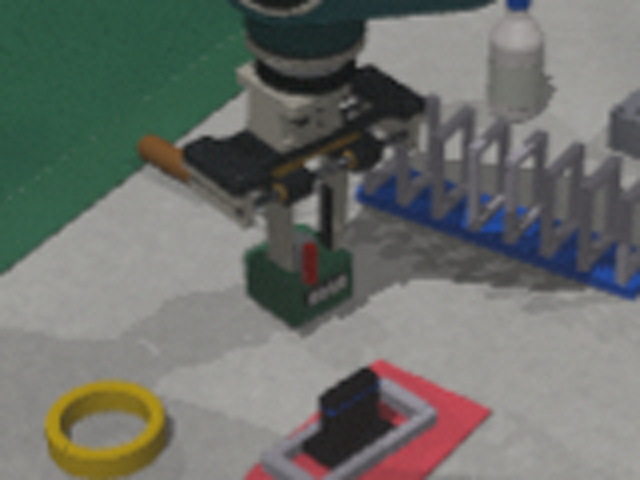

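{"op": "arm_command", "data": {
  "series": [
    [0.6,[-0.005,0,0.006],[0,0,0]],
    [0.6,[0,0,0.006],[0,0,0]],
    [0.6,[-0.002,0.008,0],[0,0,0]],
    [0.6,[-0.003,0.01,0],[0,0,0]],
    [0.6,[-0.002,0.01,0],[0,0,0]],
    [0.6,[0,0.01,0],[0,0,0]]
  ]
}}

```text
time_s: 6.35
eef_pos: [0.5946, 0.1546, 0.0806]
ee_rot: [0.99, -0.143, 0.017, -0.006]
wrist_force: [-0.1, 2.0, -0.1]
finger_gap: 0.398
```

```bash
python3 - <<'E'
from h import *
print(observe()["eef_pos"],observe()["wrist_force"])
for c,(x0,y0,w,h) in (("side",(230,170,100,75)),):
    d=camera(c); cv2.imwrite(f"pics/{c}4.png",cv2.resize(d["img"][y0:y0+h,x0:x0+w,::-1],None,fx=6,fy=6,interpolation=cv2.INTER_CUBIC))
E
```

```text
[0.59459184 0.15459457 0.08060453] [-0.14050817  2.04726981 -0.08640047]
```

View pics/side4.png

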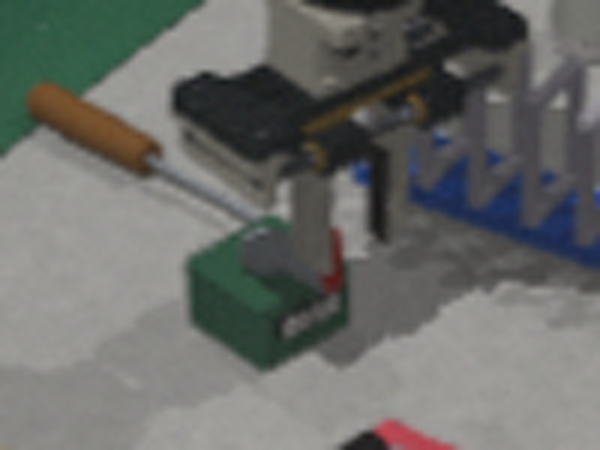

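{"op": "arm_command", "data": {
  "series": [
    [0.6,[0.002,0.007,0],[0,0,0]],
    [0.6,[0.002,0.007,0],[0,0,0]],
    [0.6,[0.001,0.004,0],[0,0,0]]
  ]
}}

```text
time_s: 6.7
eef_pos: [0.5944, 0.1329, 0.081]
ee_rot: [0.989, -0.144, 0.018, -0.006]
wrist_force: [5.5, 9.5, -2.5]
finger_gap: 0.398
```

```bash
python3 - <<'E'
from h import *
print(observe()["eef_pos"],observe()["wrist_force"],observe()["wrist_torque"])
for c,(x0,y0,w,h) in (("side",(230,170,100,75)),):
    d=camera(c); cv2.imwrite(f"pics/{c}5.png",cv2.resize(d["img"][y0:y0+h,x0:x0+w,::-1],None,fx=6,fy=6,interpolation=cv2.INTER_CUBIC))
    print(proj(d,[[.599,.1475,.088],[.5966,.155,.088]]), [(r["at"],r["conf"]) for r in place_of(c,"lever_pin")])
E
```

```text
[0.59436487 0.13294079 0.08096475] [ 5.54881727  9.51655818 -2.47375535] [ 1.73068183 -0.77119934  0.03416082]
[[288.297669   205.89446396]
 [287.63929561 207.27635457]] [([0.6005, 0.1467, 0.0765], 0.41)]
```

View pics/side5.png

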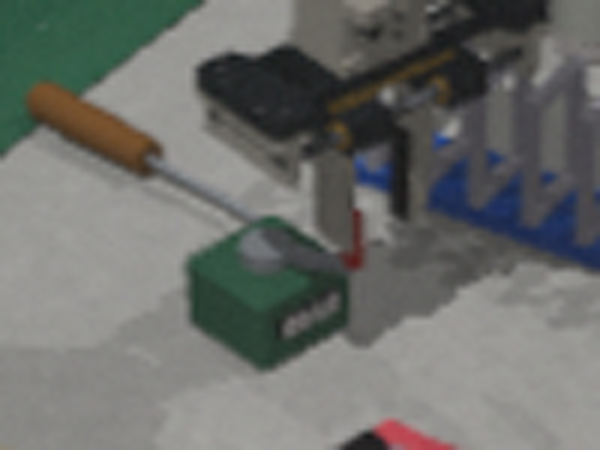

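{"op": "arm_command", "data": {
  "series": [
    [0.6,[0.001,0.003,0],[0,0,0]],
    [0.6,[-0.003,-0.012,0],[0,0,0]],
    [0.6,[-0.003,-0.012,0],[0,0,0]],
    [0.6,[0.002,-0.012,0],[0,0,0]],
    [0.6,[0.005,-0.012,0],[0,0,0]],
    [0.6,[0.003,-0.005,0],[0,0,0]],
    [0.6,[0,0,0],[0,0,0]]
  ]
}}

```text
time_s: 7.5
eef_pos: [0.6159, 0.1839, 0.082]
ee_rot: [0.989, -0.144, 0.018, -0.008]
wrist_force: [-0.5, 0.2, -0.7]
finger_gap: 0.398
```

```bash
python3 - <<'E'
from h import *
print(observe()["eef_pos"],observe()["wrist_force"])
for c,(x0,y0,w,h) in (("side",(230,170,100,75)),):
    d=camera(c); cv2.imwrite(f"pics/{c}6.png",cv2.resize(d["img"][y0:y0+h,x0:x0+w,::-1],None,fx=6,fy=6,interpolation=cv2.INTER_CUBIC))
    print([(r["at"],r["conf"]) for r in place_of(c,"lever_pin")])
E
```

```text
[0.61593948 0.18386337 0.08202318] [-0.46539261  0.23284625 -0.66898879]
[]
```

View pics/side6.png

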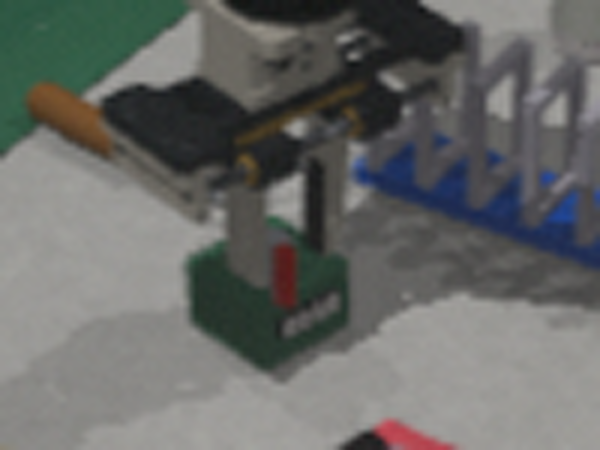

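{"op": "arm_command", "data": {
  "series": [
    [0.6,[0,0,-0.045],[0,0,0]],
    [0.6,[0,0,-0.045],[0,0,0]],
    [0.3,[0,0,0],[0,0,-0.148]],
    [0,[0,0,0],[0,0,-0.148]],
    [0,[0,0,0],[0,0,-0.148]],
    [0,[0,0,0],[0,0,-0.148]],
    [0,[0,0,0],[0,0,-0.148]],
    [0,[0,0,0],[0,0,-0.148]],
    [0,[0,0,0],[0,0,-0.148]],
    [0,[0,0,0],[0,0,-0.148]],
    [0,[0,0,0],[0,0,-0.148]],
    [0,[0,0,0],[0,0,-0.148]]
  ]
}}

```text
time_s: 8.8
eef_pos: [0.61, 0.1761, 0.1757]
ee_rot: [0.822, 0.569, 0.017, 0.007]
wrist_force: [0.5, -0.2, 0.7]
finger_gap: 1.006
```

```bash
cat > go.py <<'E'
from h import *
import sys
from scipy.spatial.transform import Rotation as R
def need(x,y,z,yaw):
    s=observe(); r=R.from_quat(s["ee_rot"])
    a=np.radians(yaw); t=R.from_matrix(np.array([[np.cos(a),np.sin(a),0],[np.sin(a),-np.cos(a),0],[0,0,-1.]]))
    print("t",s["time_s"],"pos",np.round(s["eef_pos"],4),"gap",round(s["finger_gap"],3),"F",np.round(s["wrist_force"],1))
    X=r.as_matrix()
    print("yaw",np.degrees(np.arctan2(X[1,0],X[0,0])).round(1),"tilt z",X[:,2].round(3))
    print("shift tool",r.inv().apply(np.array([x,y,z])-s["eef_pos"]).round(4),"turn",(r.inv()*t).as_rotvec().round(4))
    # shift if turned already
    print("shift after turn",t.inv().apply(np.array([x,y,z])-s["eef_pos"]).round(4))
if __name__=="__main__": need(*map(float,sys.argv[1:5]))
E
python3 go.py .506 .296 .13 77
```

```text
t 8.8 pos [0.61   0.1761 0.1757] gap 1.006 F [ 0.5 -0.2  0.7]
yaw 69.5 tilt z [ 0.036  0.008 -0.999]
shift tool [ 0.0748 -0.1409  0.0428] turn [ 0.0326 -0.0179 -0.132 ]
shift after turn [ 0.0934 -0.1283  0.0457]
```

{"op": "arm_command", "data": {
  "series": [
    [0,[0,0,0],[0.033,-0.018,-0.132]],
    [0,[0.023,-0.032,0.011],[0,0,0]],
    [0,[0.023,-0.032,0.011],[0,0,0]],
    [0,[0.023,-0.032,0.011],[0,0,0]],
    [0,[0.023,-0.032,0.011],[0,0,0]],
    [0,[0,0,0],[0,0,0]]
  ]
}}

```text
time_s: 9.4
eef_pos: [0.5013, 0.293, 0.1301]
ee_rot: [0.78, 0.626, -0.001, 0.0]
wrist_force: [-0.2, -0.7, 0.7]
finger_gap: 1.0
```

```bash
python3 go.py .506 .296 .062 77; python3 - <<'E'
from h import *
for c,(x0,y0,w,h) in (("top",(170,150,160,120)),("side",(220,190,130,100))):
    d=camera(c); cv2.imwrite(f"pics/{c}7.png",cv2.resize(d["img"][y0:y0+h,x0:x0+w,::-1],None,fx=5,fy=5,interpolation=cv2.INTER_CUBIC))
    for n in("frame_grip","lever_pin"): print(c,n,[(np.round(r["at"],4).tolist(),round(r["conf"],2)) for r in place_of(c,n)])
E
```

```text
t 9.4 pos [0.5013 0.293  0.1301] gap 1.0 F [-0.2 -0.7  0.7]
yaw 77.4 tilt z [-0.001 -0.002 -1.   ]
shift tool [0.0041 0.004  0.0681] turn [-0.001   0.0018  0.0078]
shift after turn [0.004  0.0039 0.0681]
top frame_grip []
top lever_pin [([0.6104, 0.1942, 0.0722], 0.69), ([0.7922, 0.0742, -0.003], 0.39)]
side frame_grip [([0.5043, 0.2931, 0.0472], 0.64)]
side lever_pin []
```

View pics/side7.png

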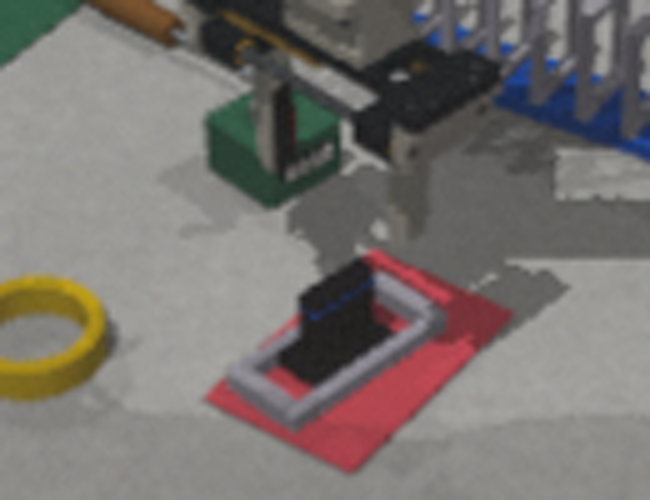

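View pics/top7.png

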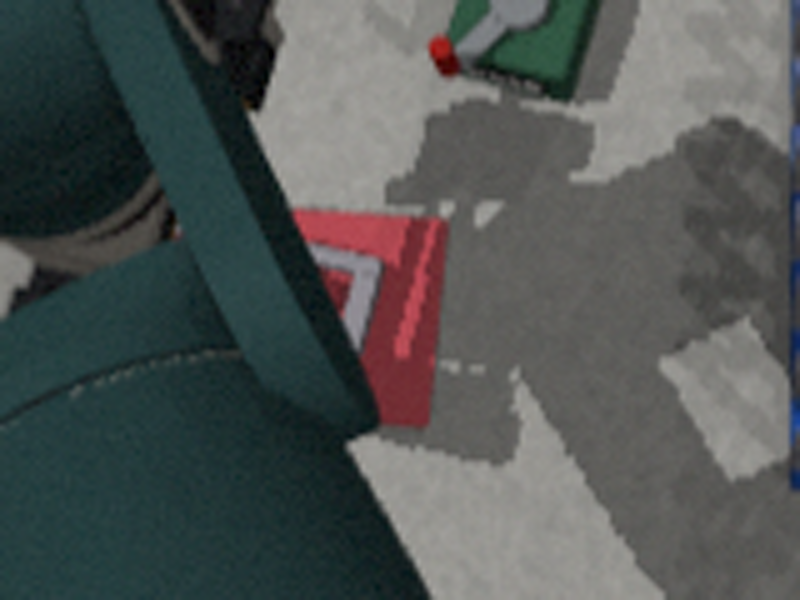

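{"op": "arm_command", "data": {
  "series": [
    [0,[0.003,0.004,0.03],[0,0,0]],
    [0,[0,0,0.03],[0,0,0]],
    [0,[0,0,0.024],[0,0,0]],
    [0,[0,0,0],[0,0,0]]
  ]
}}

```text
time_s: 10.1
eef_pos: [0.5137, 0.2898, 0.0477]
ee_rot: [0.783, 0.622, 0.002, 0.001]
wrist_force: [-0.4, -0.1, 0.1]
finger_gap: 0.998
```

```bash
python3 go.py .505 .295 .042 77; python3 - <<'E'
from h import *
for c,(x0,y0,w,h) in (("side",(220,190,130,100)),):
    d=camera(c); cv2.imwrite(f"pics/{c}8.png",cv2.resize(d["img"][y0:y0+h,x0:x0+w,::-1],None,fx=5,fy=5,interpolation=cv2.INTER_CUBIC))
E
```

```text
t 10.1 pos [0.5137 0.2898 0.0477] gap 0.998 F [-0.4 -0.1  0.1]
yaw 76.9 tilt z [ 0.005  0.001 -1.   ]
shift tool [ 0.0031 -0.0096  0.0056] turn [ 0.0048 -0.0016 -0.001 ]
shift after turn [ 0.0031 -0.0096  0.0057]
```

View pics/side8.png

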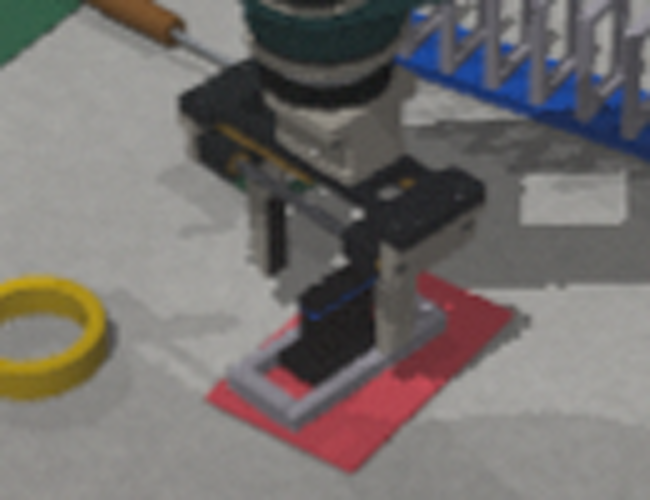

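{"op": "arm_command", "data": {
  "series": [
    [0,[0.003,-0.009,0.004],[0.004,0,0]],
    [0,[0,0,0],[0,0,0]],
    [0.7,[0,0,0],[0,0,0]],
    [0.75,[0,0,0],[0,0,0]],
    [1,[0,0,0],[0,0,0]],
    [1,[0,0,0],[0,0,0]],
    [1,[0,0,0],[0,0,0]],
    [1,[0,0,0],[0,0,0]]
  ]
}}

```text
time_s: 10.95
eef_pos: [0.5083, 0.2962, 0.0516]
ee_rot: [0.783, 0.622, 0.005, 0.001]
wrist_force: [0.5, 0.4, -0.0]
finger_gap: 0.534
```

```bash
python3 go.py .505 .295 .042 77; python3 - <<'E'
from h import *
for c,(x0,y0,w,h) in (("side",(220,190,130,100)),):
    d=camera(c); cv2.imwrite(f"pics/{c}9.png",cv2.resize(d["img"][y0:y0+h,x0:x0+w,::-1],None,fx=5,fy=5,interpolation=cv2.INTER_CUBIC))
    for n in("frame_grip","frame_under"): print(c,n,[(np.round(r["at"],4).tolist(),round(r["conf"],2)) for r in place_of(c,n)])
E
```

```text
t 10.95 pos [0.5083 0.2962 0.0516] gap 0.534 F [ 0.5  0.4 -0. ]
yaw 76.9 tilt z [ 0.009  0.006 -1.   ]
shift tool [-0.002  -0.0031  0.0096] turn [ 0.0077 -0.0078 -0.0018]
shift after turn [-0.002  -0.003   0.0096]
side frame_grip [([0.5042, 0.293, 0.0474], 0.93)]
side frame_under [([0.5091, 0.2984, 0.01], 0.79)]
```

View pics/side9.png

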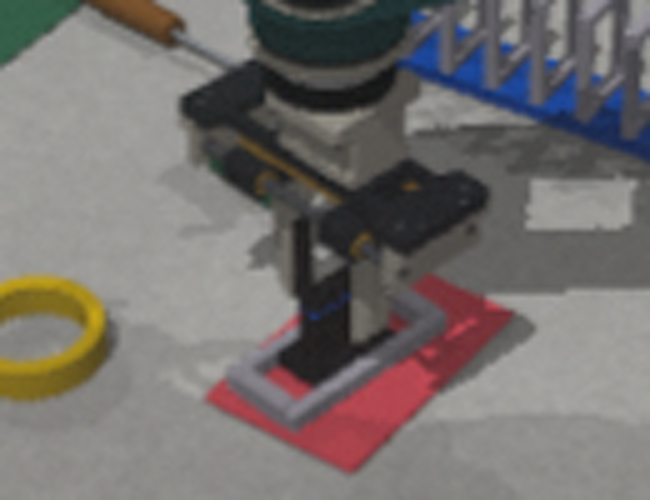

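{"op": "arm_command", "data": {
  "series": [
    [0.45,[-0.001,-0.003,0.009],[0.008,-0.008,0]],
    [0.5,[0,0,0.003],[0,0,0]],
    [0.5,[0,0,0.001],[0,0,0]]
  ]
}}

```text
time_s: 11.4
eef_pos: [0.5048, 0.2959, 0.0371]
ee_rot: [0.783, 0.622, -0.001, -0.0]
wrist_force: [0.3, 0.2, -0.1]
finger_gap: 0.5
```

```bash
python3 go.py .505 .295 .042 77
```

```text
t 11.4 pos [0.5048 0.2959 0.0371] gap 0.5 F [ 0.3  0.2 -0.1]
yaw 76.9 tilt z [-0.002 -0.001 -1.   ]
shift tool [-0.0008  0.0004 -0.0049] turn [-0.0015  0.0013 -0.0019]
shift after turn [-0.0008  0.0004 -0.0049]
```

{"op": "arm_command", "data": {
  "series": [
    [1,[0,0,-0.002],[0,0,0]],
    [1,[0,0,0],[0,0,0]],
    [1,[0,0,0],[0,0,0]],
    [1,[0,0,0],[0,0,0]],
    [1,[0,0,0],[0,0,0]],
    [1,[0,0,0],[0,0,0]],
    [1,[0,0,0],[0,0,0]],
    [1,[0,0,0],[0,0,0]]
  ]
}}

```text
time_s: 12.2
eef_pos: [0.5048, 0.2959, 0.0391]
ee_rot: [0.783, 0.622, -0.001, -0.0]
wrist_force: [0.3, 0.1, -0.3]
finger_gap: 0.166
```

```bash
python3 go.py .505 .295 .24 77
```

```text
t 12.2 pos [0.5048 0.2959 0.0391] gap 0.166 F [ 0.3  0.1 -0.3]
yaw 76.9 tilt z [-0.002 -0.001 -1.   ]
shift tool [-1.100e-03  1.000e-04 -2.009e-01] turn [-0.0016  0.0014 -0.0018]
shift after turn [-0.0008  0.0004 -0.2009]
```

{"op": "arm_command", "data": {
  "series": [
    [1,[0,0,-0.01],[0,0,0]],
    [1,[0,0,-0.015],[0,0,0]],
    [1,[0,0,-0.02],[0,0,0]],
    [1,[0,0,-0.02],[0,0,0]],
    [1,[0,0,-0.02],[0,0,0]],
    [1,[0,0,-0.02],[0,0,0]],
    [1,[0,0,-0.02],[0,0,0]],
    [1,[0,0,-0.02],[0,0,0]],
    [1,[0,0,-0.015],[0,0,0]],
    [1,[0,0,0],[0,0,0]]
  ]
}}

```text
time_s: 13.2
eef_pos: [0.5045, 0.2957, 0.2162]
ee_rot: [0.783, 0.622, 0.001, 0.0]
wrist_force: [-0.6, 1.1, -1.9]
finger_gap: 0.172
```

```bash
python3 go.py .47 -.258 .21 84; python3 - <<'E'
from h import *
for c,(x0,y0,w,h) in (("side",(220,140,160,120)),):
    d=camera(c); cv2.imwrite(f"pics/{c}10.png",cv2.resize(d["img"][y0:y0+h,x0:x0+w,::-1],None,fx=4,fy=4,interpolation=cv2.INTER_CUBIC))
    for n in("frame_grip","frame_under"): print(c,n,[(np.round(r["at"],4).tolist(),round(r["conf"],2)) for r in place_of(c,n)])
E
```

```text
t 13.2 pos [0.5045 0.2957 0.2162] gap 0.172 F [-0.6  1.1 -1.9]
yaw 76.9 tilt z [ 0.002  0.001 -1.   ]
shift tool [-0.5471  0.0919  0.0055] turn [ 0.002  -0.0015 -0.124 ]
shift after turn [-0.5543  0.0235  0.0062]
side frame_grip [([0.5035, 0.2931, 0.226], 0.7)]
side frame_under [([0.5083, 0.2985, 0.1835], 0.94)]
```

View pics/side10.png

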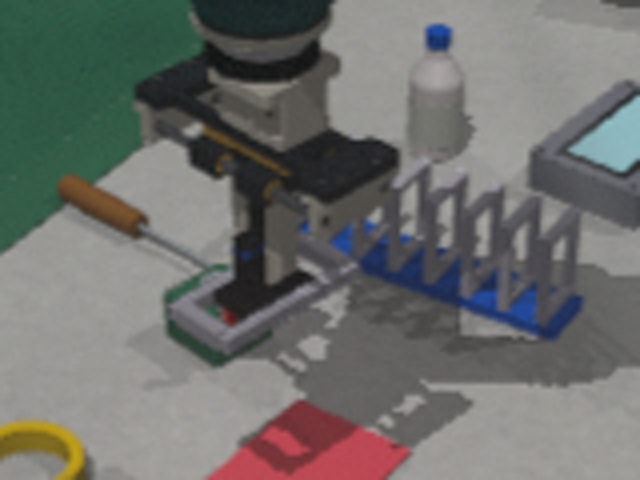

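{"op": "arm_command", "data": {
  "series": [
    [1,[0,0,0],[0.002,-0.001,-0.062]],
    [1,[-0.01,0,0],[0,0,-0.062]],
    [1,[-0.02,0.002,0],[0,0,0]],
    [1,[-0.035,0.002,0],[0,0,0]],
    [1,[-0.04,0.002,0],[0,0,0]],
    [1,[-0.04,0.002,0],[0,0,0]],
    [1,[-0.04,0.002,0],[0,0,0]],
    [1,[-0.04,0.002,0],[0,0,0]],
    [1,[-0.04,0.002,0],[0,0,0]],
    [1,[-0.04,0.002,0],[0,0,0]],
    [1,[-0.04,0.002,0],[0,0,0]],
    [1,[-0.03,0,0],[0,0,0]]
  ]
}}

```text
time_s: 14.55
eef_pos: [0.4774, -0.0907, 0.197]
ee_rot: [0.739, 0.674, -0.012, -0.007]
wrist_force: [-0.3, 0.2, -2.8]
finger_gap: 0.17
```

```bash
python3 go.py .4675 -.258 .20 84
```

```text
t 14.55 pos [ 0.4774 -0.0907  0.197 ] gap 0.17 F [-0.3  0.2 -2.8]
yaw 84.7 tilt z [-0.027 -0.006 -1.   ]
shift tool [-0.1675  0.0055 -0.0018] turn [-0.0262  0.0085  0.012 ]
shift after turn [-0.1674  0.0076 -0.003 ]
```

{"op": "arm_command", "data": {
  "series": [
    [1,[-0.03,0.002,0],[-0.026,0.008,0.01]],
    [1,[-0.035,0.002,0],[0,0,0]],
    [1,[-0.035,0.002,0],[0,0,0]],
    [1,[-0.03,0.002,0],[0,0,0]],
    [1,[-0.02,0,0],[0,0,0]],
    [1,[-0.01,0,0],[0,0,0]],
    [1,[0,0,0],[0,0,0]]
  ]
}}

```text
time_s: 15.25
eef_pos: [0.4642, -0.2595, 0.1875]
ee_rot: [0.744, 0.668, -0.002, -0.006]
wrist_force: [-0.3, 0.6, -2.0]
finger_gap: 0.17
```

```bash
python3 go.py .4675 -.258 .12 84;  python3 - <<'E'
from h import *
for c,(x0,y0,w,h) in (("side",(300,90,160,120)),("top",(360,130,160,120))):
    d=camera(c); cv2.imwrite(f"pics/{c}11.png",cv2.resize(d["img"][y0:y0+h,x0:x0+w,::-1],None,fx=4,fy=4,interpolation=cv2.INTER_CUBIC))
    for n in("frame_grip","frame_under","gauge_glass"): print(c,n,[(np.round(r["at"],4).tolist(),round(r["conf"],2)) for r in place_of(c,n)])
E
```

```text
t 15.25 pos [ 0.4642 -0.2595  0.1875] gap 0.17 F [-0.3  0.6 -2. ]
yaw 83.8 tilt z [-0.011  0.005 -1.   ]
shift tool [0.0016 0.0039 0.0675] turn [-0.0113 -0.004  -0.0032]
shift after turn [0.0019 0.0031 0.0675]
side frame_grip [([0.4641, -0.2633, 0.1915], 0.69)]
side frame_under [([0.4701, -0.2585, 0.1561], 0.6)]
side gauge_glass [([0.2176, -0.2914, 0.042], 0.72), ([0.4666, -0.2633, 0.0447], 0.61)]
top frame_grip [([0.4646, -0.262, 0.1975], 0.73)]
top frame_under [([0.4641, -0.2554, 0.1548], 0.78)]
top gauge_glass [([0.4663, -0.2554, 0.0432], 0.84)]
```

View pics/side11.png

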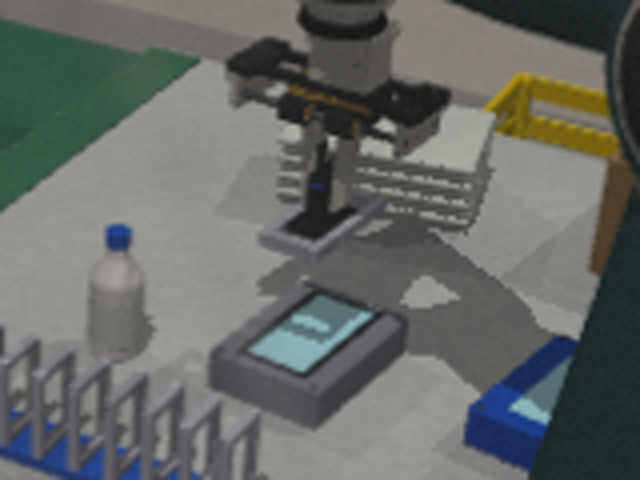

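View pics/top11.png

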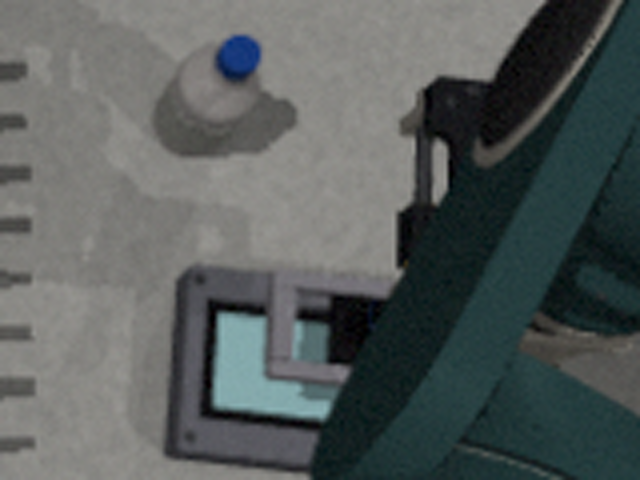

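{"op": "arm_command", "data": {
  "series": [
    [1,[0.002,0.003,0.015],[-0.011,-0.004,0]],
    [1,[0,0,0.015],[0,0,0]],
    [1,[0,0,0.015],[0,0,0]],
    [1,[0,0,0.01],[0,0,0]],
    [1,[0,0,0],[0,0,0]],
    [1,[0,0,0],[0,0,0]]
  ]
}}

```text
time_s: 16.25
eef_pos: [0.4682, -0.2557, 0.1309]
ee_rot: [0.743, 0.669, 0.0, 0.001]
wrist_force: [0.6, 0.4, -1.3]
finger_gap: 0.168
```

```bash
python3 go.py .4675 -.258 .087 84;  python3 - <<'E'
from h import *
for c,(x0,y0,w,h) in (("side",(330,120,120,90)),("top",(390,170,120,90))):
    d=camera(c); cv2.imwrite(f"pics/{c}12.png",cv2.resize(d["img"][y0:y0+h,x0:x0+w,::-1],None,fx=5,fy=5,interpolation=cv2.INTER_CUBIC))
    for n in("frame_grip","frame_under","gauge_glass"): print(c,n,[(np.round(r["at"],4).tolist(),round(r["conf"],2)) for r in place_of(c,n)])
E
```

```text
t 16.25 pos [ 0.4682 -0.2557  0.1309] gap 0.168 F [ 0.6  0.4 -1.3]
yaw 84.0 tilt z [ 0.002 -0.001 -1.   ]
shift tool [-0.0024 -0.0005  0.0439] turn [0.0017 0.0009 0.0006]
shift after turn [-0.0024 -0.0004  0.0439]
side frame_grip [([0.4692, -0.2609, 0.1363], 0.72)]
side frame_under [([0.4714, -0.253, 0.103], 0.91)]
side gauge_glass [([0.4704, -0.2629, 0.0412], 0.79), ([0.2193, -0.2907, 0.0404], 0.79)]
top frame_grip [([0.4667, -0.2549, 0.1413], 0.62), ([0.4948, 0.2827, 0.0012], 0.55)]
top frame_under [([0.4691, -0.2578, 0.0947], 0.98)]
top gauge_glass [([0.468, -0.2527, 0.0427], 0.64)]
```

View pics/side12.png

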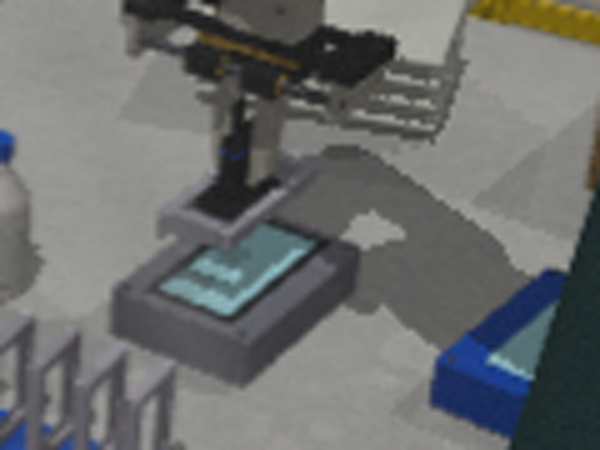

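View pics/top12.png

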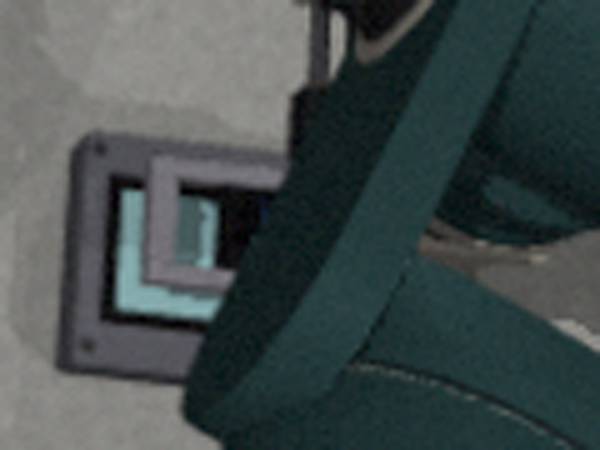

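{"op": "arm_command", "data": {
  "series": [
    [1,[-0.002,0,0.01],[0,0,0]],
    [1,[0,0,0.01],[0,0,0]],
    [1,[0,0,0.009],[0,0,0]],
    [1,[0,0,0.004],[0,0,0]],
    [1,[0,0,0],[0,0,0]],
    [1,[0,0,0],[0,0,0]]
  ]
}}

```text
time_s: 17.25
eef_pos: [0.4677, -0.2578, 0.0943]
ee_rot: [0.743, 0.669, 0.0, 0.001]
wrist_force: [-0.1, -0.0, -1.5]
finger_gap: 0.169
```

```bash
python3 go.py .4675 -.258 .087 84;  python3 - <<'E'
from h import *
for c,(x0,y0,w,h) in (("side",(330,130,120,90)),("top",(390,170,120,90))):
    d=camera(c); cv2.imwrite(f"pics/{c}13.png",cv2.resize(d["img"][y0:y0+h,x0:x0+w,::-1],None,fx=5,fy=5,interpolation=cv2.INTER_CUBIC))
    for n in("frame_grip","frame_under","gauge_glass"): print(c,n,[(np.round(r["at"],4).tolist(),round(r["conf"],2)) for r in place_of(c,n)])
E
```

```text
t 17.25 pos [ 0.4677 -0.2578  0.0943] gap 0.169 F [-0.1 -0.  -1.5]
yaw 84.0 tilt z [ 0.001 -0.001 -1.   ]
shift tool [-0.0003 -0.0002  0.0073] turn [0.0012 0.0007 0.0005]
shift after turn [-0.0003 -0.0002  0.0073]
side frame_grip [([0.4646, -0.2611, 0.1036], 0.76)]
side frame_under [([0.4726, -0.2551, 0.0659], 0.68)]
side gauge_glass [([0.218, -0.2958, 0.0425], 0.93), ([0.4693, -0.2618, 0.0425], 0.65)]
top frame_grip [([0.4679, -0.2612, 0.1032], 0.78)]
top frame_under [([0.4705, -0.2594, 0.0604], 0.67)]
top gauge_glass [([0.4669, -0.255, 0.0431], 0.79)]
```

View pics/side13.png

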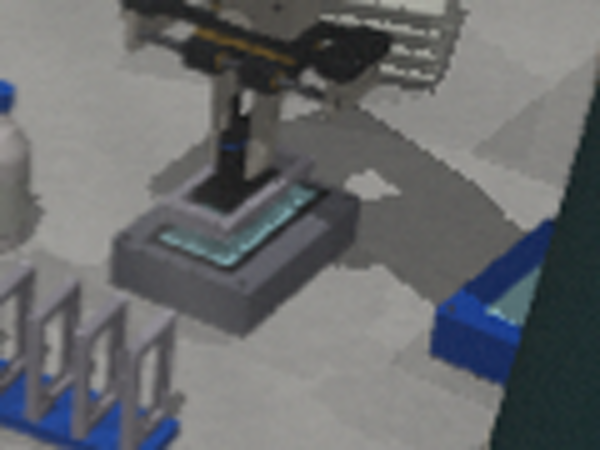

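View pics/top13.png

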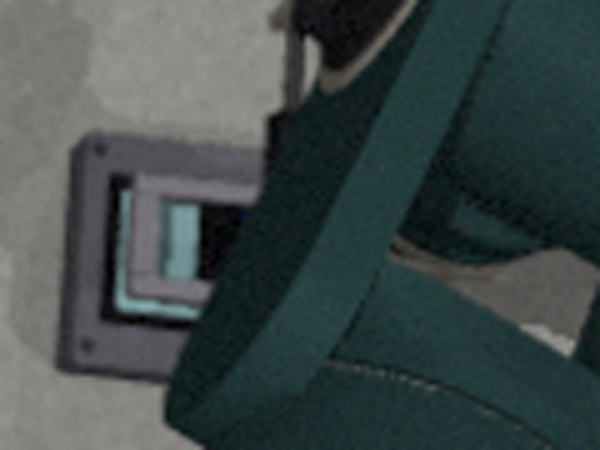

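```bash
python3 - <<'E'
from h import *
s=observe();p=s["eef_pos"]
def rect(c,L,W,z,yaw):
    a=np.radians(yaw);R=np.array([[np.cos(a),-np.sin(a)],[np.sin(a),np.cos(a)]])
    q=np.array([[-L,-W],[L,-W],[L,W],[-L,W]])/2@R.T+c
    return np.c_[q,np.full(4,z)]
out=[]
for c,(x0,y0,w,h) in (("side",(335,145,90,70)),("top",(395,180,90,70))):
    d=camera(c); S=8
    im=cv2.resize(d["img"][y0:y0+h,x0:x0+w,::-1],None,fx=S,fy=S,interpolation=cv2.INTER_CUBIC)
    for r,col in ((rect(p[:2],.13,.06,p[2]-.019,84),(0,0,255)),(rect(p[:2],.13,.06,p[2]-.033,84),(255,0,255)),(rect([.4675,-.258],.13,.06,.042,84),(0,255,0))):
        cv2.polylines(im,[np.int32((proj(d,r)-[x0,y0]+.5)*S)],True,col,1)
    cv2.imwrite(f"pics/{c}14.png",im)
E
```

```text
(no output)
```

View pics/side14.png

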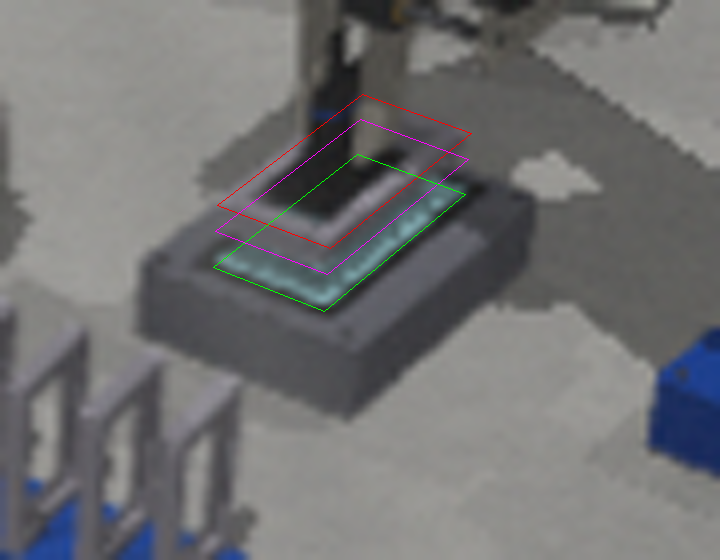

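View pics/top14.png

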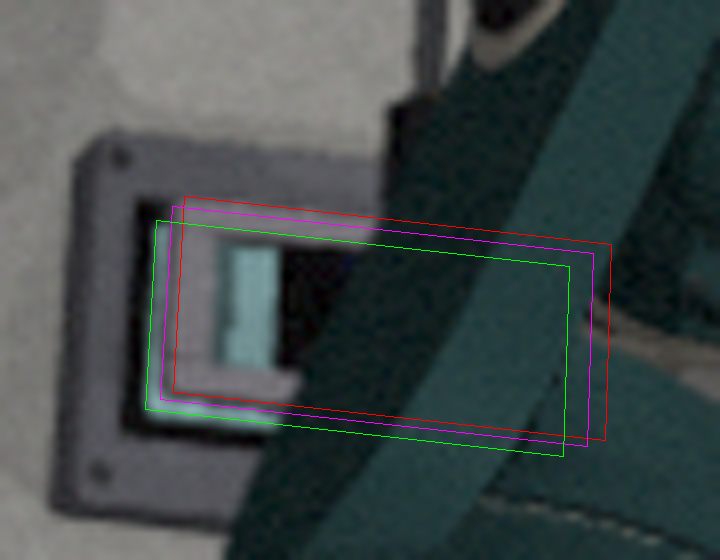

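{"op": "arm_command", "data": {
  "series": [
    [1,[-0.001,0,0.004],[0,0,0]],
    [1,[0,0,0.003],[0,0,0]],
    [1,[0,0,0],[0,0,0]],
    [1,[0,0,0],[0,0,0]]
  ]
}}

```text
time_s: 18.15
eef_pos: [0.4676, -0.2589, 0.0868]
ee_rot: [0.743, 0.669, 0.0, 0.001]
wrist_force: [0.3, 0.2, -2.0]
finger_gap: 0.168
```

```bash
python3 go.py .4675 -.259 .086 84;  python3 - <<'E'
from h import *
for c in("side","top"):
    camera(c)
    for n in("frame_grip","frame_under","gauge_glass","lever_pin","bottle","tape","driver"): print(c,n,[(np.round(r["at"],4).tolist(),round(r["conf"],2)) for r in place_of(c,n)[:2]])
s=observe();print(s["eef_pos"],np.abs(s["joint_vel"]).max())
E
```

```text
t 18.15 pos [ 0.4676 -0.2589  0.0868] gap 0.168 F [ 0.3  0.2 -2. ]
yaw 84.0 tilt z [ 0.001 -0.001 -1.   ]
shift tool [-0.0001 -0.0001  0.0008] turn [0.0015 0.0008 0.0005]
shift after turn [-0.0001 -0.0001  0.0008]
side frame_grip [([0.6458, 0.1573, 0.076], 0.63), ([0.4663, -0.2609, 0.0977], 0.55)]
side frame_under [([0.4704, -0.2572, 0.0553], 0.81)]
side gauge_glass [([0.2187, -0.2939, 0.0418], 0.8), ([0.4679, -0.2627, 0.0423], 0.72)]
side lever_pin [([0.612, 0.1919, 0.0769], 0.49)]
side bottle [([0.6373, -0.1976, -0.0018], 0.59)]
side tape [([0.6634, 0.3891, 0.0003], 0.92)]
side driver [([0.7896, 0.0762, 0.0021], 0.57)]
top frame_grip [([0.4684, -0.261, 0.0916], 0.57), ([0.5448, -0.006, -0.0019], 0.28)]
top frame_under [([0.4672, -0.2595, 0.052], 0.81)]
top gauge_glass []
top lever_pin [([0.6098, 0.1933, 0.0778], 0.77)]
top bottle [([0.64, -0.1956, -0.0018], 0.91)]
top tape [([0.6686, 0.3851, 0.0029], 0.65)]
top driver [([0.7913, 0.076, -0.0016], 0.87)]
[ 0.46770381 -0.25891307  0.0870044 ] 0.001090194351215795
```

```bash
python3 -c "
from station import *
print(hand_in()); print(observe()['eef_pos'])"
```

```text
the job is handed in; nothing more can be done
None
the job is handed in; nothing more can be done
```

I finished the job and handed it in at about 18 s with the frame still held over the gauge. The hand-in reports no verdict.

**Lever:** I swung it to its stop, where the side force rose to about 11 N and the pin was seen at the computed stop position. I then followed it back to rest. Both cameras later placed the pin within about 2 mm of its resting place.

**Frame:** I gripped it by the black block. I lifted it so its underside was more than 0.15 m up and carried it across near the middle of the rack. I then lowered it over the grey gauge.

**Last checks:**

| Check | Result |
|---|---|
| Underside above the glass | about 11–12 mm |
| Centre offset from the window | about 2 mm from tool pose and overlay; up to about 6 mm comparing the side-camera detections |
| Long-side alignment | both at about 84° |
| Tilt | about 0.002 rad (limit 0.10) |
| Arm | still (joint speeds about 0.001 rad/s), wrist reading about the frame's weight (2 N) |
| Bottle, tape and screwdriver | unmoved, within the detection accuracy |

**Checks that disagreed or failed:**
- The side camera puts the window about 4 mm further toward -y than the top fit, and it shifts the frame in a similar way.
- The top network missed the window in the last picture because the arm and frame cover most of it.
- On the first approach to the grip the tool drifted up about 10 mm. I caught this before the jaws closed and corrected it.

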